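# Close the egg's gift box and show it to the camera

## Task

Put the lid squarely on the little wooden gift box that has the egg in it, fully down, and let go of the lid while the box still stands on the table; then pick up the closed box and show it to the camera: in the air straight in front of the lens, its middle at lens height and 15 cm from the lens, upright, with one of its long sides square to the lens. Do not touch the camera and leave the other things on the table where they are. The job ends holding: finish with the box held still there, do not put it down.

Things in the scene. Friction and masses are not known exactly. Their poses are not given: they have to be found in the camera images.
- gift_box: open plain wooden box, 54 (x) by 66 (y, long axis) by 54 high, inside 46 by 58, walls and floor 4 thick; origin at the centre of its underside, z up. About 160 g; stands loose on the table with an egg inside. Its long sides are the 66 mm wide faces that look along x, its ends look along y. The same turned 180 degrees
- box_mid (a point): middle of the gift box: 27 mm above the centre of its underside, axes as the box
- egg: egg, 39 across and 52 long, lying loose inside the gift box, its top about 10 mm below the rim, so that the lid clears it; origin at its middle, long axis y. It need not be touched
- lid: loose rectangular wooden lid, 50 g: plate 52 (x) by 64 (y, long axis) by 6; on top a grip bar 12 (x) by 32 (y) by 13 high; below, a plug 4 deep that enters the box with 1.5 mm play all round, its lower half stepped in. Origin: centre of the plate's underside, which rests on the rim: 4 mm above the table now, 54 mm above the box's underside when fitted. z up. Fits either way round
- lens (a point): front glass of the small camera: a grey box 32 by 64 by 44 with a round black lens, on a fixed column 16 thick, 247 high, that stands 60 mm behind the glass on a foot 90 across. x: level, from the lens back into the camera (which looks along -x); z up. The lens is 160 to 220 mm above the table, it differs from time to time
- view_point (a point): point in the air where the middle of the box is to be held: 150 mm in front of the lens on its optical axis, same height as the lens, same axes as lens
- egg_carton: bystander: grey pulp egg carton with four eggs, 105 by 155, 65 high over the eggs; origin at the centre of its underside
- mug: bystander: white mug, 80 across, 92 high; origin at the centre of its underside
- round_box: bystander: closed round wooden box, 76 across, 48 high; origin at the centre of its underside
- wax_pen: bystander: wooden wax pen lying on the table, 135 long (x), 9 thick; origin on its underside, 17 mm from the middle of its length, away from the brass tip
- camera_stand: the camera's foot and column (fixed, carries the camera); its origin is the point of the table straight below view_point, 210 mm in front of the column; axes as lens
Mind the look-alikes: they are no part of the job. Leave any green or turquoise look-alike of the egg alone.

How it is judged:
By the outcome, as a careful person would: the job done as asked, in the order asked, and still so for the second after the job is handed in, while the arm keeps its last pose, push and grip.
It also fails if it takes over 61 s, if anything falls off the work surface, if the arm or the gripper's body presses on something with over 40 N, if the wrist force passes 120 N, or if a joint passes its speed limit or range.

## Robot

A 7-joint arm with a two-finger parallel gripper is mounted at the origin on the work surface. World frame = base frame: x ahead of the robot, y to its left, z up, the work surface at z = 0. Lengths are in m, angles in rad, forces in N, time in s.
With the tool pointing down it reaches from about 0.425 to 0.925 m from the base axis. Payload 6.8 kg.
Tool frame: the origin (TCP) lies at the very end of the fingers, on their centre line; the grasp point (between the pads) lies 19 mm behind it; z points along the fingers, y is the line along which they close (so a half turn about z gives the same grasp; the last joint's range is limited). The gripper opens to 85 mm and grips with 20 to 120 N. Pads are 22 mm wide; open, the fingers measure 114 mm over their backs; the gripper's body (76 mm by 85 mm) begins 54 mm behind the grasp point. The pads swing forward as they close: fully open they stand 13 mm farther back than shut.
Start: joints at [-1.239, 0.477, 0.022, 1.555, -0.011, 1.109, -0.083], TCP at [0.287, 0.611, 0.231] pointing down, gripper open.
Joint ranges: [-2.96, 2.96], [-0.34, 2.1], [-1.41, 1.46], [0.24, 2.44], [-1.37, 4.51], [0.17, 1.92], [-2.96, 2.96]. Speed limits (rad/s): [2.39, 2.39, 3.14, 3.14, 3.14, 3.14, 3.14].

## Interface

Orientations are given as a rotation vector (axis times angle).
In Python, from bench import r gives the robot as it stands.
- The arm moves only by the shell command python3 -m jog 'ROWS' [FORCE]. ROWS is JSON, a list of rows, each an object of numbers: "fingers": the finger opening in m, from 0 to 0.0854; "x", "y", "z": the shift along the tool's x, y, z in m; "rx", "ry", "rz": the turn, a rotation vector about the tool's x, y, z in degrees. In form: [{"fingers": .., "x": .., "y": .., "z": .., "rx": .., "ry": .., "rz": ..}, ...]. A call has 1 to 8 rows; each row shifts and turns the commanded pose from where the row before left it, along the tool's axes as they then stand; what a row does not reach is not made up. A row lasts 1/8 s, in which the tool goes at most 62.5 mm and 10.7 degrees, less where a joint would pass 70% of its speed; a pose out of reach is approached as far as the arm can. A call is refused whole if a number of a shift passes 0.0625 or a number of a turn 10.7, either way. A call with a gripper value outside its range is refused whole. The fingers move at their own pace and stop on an object; FORCE is the grip in N (left out, the last holds). Time passes only in rows, so rows that do not move let the fingers close. It gives the time, the measured TCP pose, the force, the opening and the grip force at its end, in the units of the state.
- r.get_obs(): the state, without advancing time (a new reading comes with each control period).
- r.grab_frame(name): name is "scene" or "top" or "wrist"; returns (picture, depth): 480x640x3 uint8, red, green, blue; 480x640 float32, m along the optical axis (not along the pixel's ray), 0 where there is no reading.
- r.get_calibration(name): a dict with "mtx" (3x3 intrinsics, pixels), "extrinsics" (4x4, takes a point from camera to world coordinates). Camera axes: x right, y down, z forward; pixel columns grow to the right and rows downward; lengths in m; the calibration is good to about 2 mm. A picture is of the moment at which its call begins: read the wrist's pose just before it. get_calibration takes no time and is no camera call; for the wrist camera it gives the pose at the moment of the call.
- r.hand_in(): hands the job in; it is judged then, once.
Trained networks look in the newest picture that a camera, given by its name, has taken for a name from the list of things; names that differ only in an ending like _2 or _b are one class to them, and where a whole thing is asked for, a point or a joint stands for the part that bears it (a point fixed in the world has none). Each returns a list of dicts, best first, with "score" (0 to 1); they miss things now and then, are a little off and sometimes report something else, mostly with a low value. They report only what shows in the picture. A call takes as long as a camera call. They do not tell look-alikes from the thing itself.
- r.search_frame(target, camera): "xyz" ([x, y, z] in m, in world coordinates, good to about 4 mm: the middle of the surface that is visible of it).
- r.landmark_of(target, camera): "xyz" ([x, y, z] in m, in world coordinates, good to about 4 mm: a listed point, or the origin of a listed thing).
The state is a dict: "clock": time; "joints": joint angles; "qvel": joint speeds; "tau": joint torques, N m; "tcp_pos": TCP position; "orientation": TCP orientation; "contact_force": force on the tool from outside, world axes, zero at the start; "moment": the same for the moment, N m; "grip_width": finger opening in m; "gripper_force": force on a finger pad.
Only numpy, scipy, OpenCV 4.12 (cv2) and the standard library are available. Lean on these libraries where they do the work, as an engineer would, in place of code of your own. Each camera call takes 0.05 s, during which the arm holds its last target. There are 200 camera calls.

## Working session

There is one attempt and no reset: what is moved stays moved. The work goes in short steps, Python scripts to look and compute and a shell command to move; the robot and the scene stay as the last step left them, time stands still between calls to the robot, and variables do not carry over. Pictures are saved under pics/ and viewed, at most 10 in all, crops included, and the job is handed in when it is done.

```bash
ls; mkdir -p pics
python3 - <<'E'
from bench import r
import cv2,numpy as np
o=r.get_obs();print(o['clock'],o['tcp_pos'],o['orientation'],o['grip_width'])
ims=[]
for c in['scene','top']:
    p,d=r.grab_frame(c);np.savez('pics/%s0.npz'%c,p=p,d=d);cv2.imwrite('pics/%s0.png'%c,p[:,:,::-1])
    for t in['gift_box','lid','lens','egg_carton','mug','round_box','wax_pen','egg']:
        print(c,t,[(np.round(h['xyz'],3).tolist(),round(h['score'],2)) for h in r.landmark_of(t,c)])
    print(r.get_calibration(c))
E
```

```text
pics
0.0 [0.28714888 0.61023118 0.23033629] [-6.85163895e-01 -3.06569791e+00  2.80779369e-03] 0.0855190168413105
scene gift_box [([0.453, 0.201, -0.002], 0.95)]
scene lid [([0.512, -0.199, 0.004], 0.75), ([0.452, 0.206, 0.025], 0.55)]
scene lens [([0.788, 0.094, 0.176], 0.67)]
scene egg_carton [([0.548, 0.483, -0.004], 0.73)]
scene mug [([0.615, -0.403, 0.001], 0.84), ([0.452, 0.202, 0.0], 0.43)]
scene round_box [([0.69, 0.332, -0.002], 0.66), ([0.655, 0.027, -0.001], 0.62)]
scene wax_pen [([0.655, 0.032, 0.003], 0.75)]
scene egg [([0.454, 0.206, 0.02], 0.65), ([0.487, 0.307, 0.018], 0.62), ([0.345, 0.194, 0.023], 0.55)]
{'mtx': array([[624.9561189 ,   0.        , 311.13547954],
       [  0.        , 624.9561189 , 239.47354823],
       [  0.        ,   0.        ,   1.        ]]), 'extrinsics': array([[-0.83334148,  0.40198122, -0.37941149,  1.17743073],
       [ 0.55267856,  0.59426686, -0.58428872,  0.9605754 ],
       [-0.00940142, -0.69660462, -0.71739362,  1.25901121],
       [ 0.        ,  0.        ,  0.        ,  1.        ]])}
top gift_box [([0.449, 0.208, 0.002], 0.66)]
top lid [([0.509, -0.202, 0.008], 0.61)]
top lens [([0.787, 0.097, 0.179], 0.98)]
top egg_carton [([0.55, 0.485, 0.003], 0.69)]
top mug [([0.618, -0.404, 0.0], 0.96), ([0.447, 0.204, 0.029], 0.55), ([0.786, 0.094, 0.175], 0.24)]
top round_box [([0.688, 0.328, -0.0], 0.71)]
top wax_pen [([0.656, 0.031, 0.002], 0.49)]
top egg [([0.449, 0.205, 0.024], 0.77), ([0.482, 0.301, 0.018], 0.5)]
{'mtx': array([[577.16520498,   0.        , 318.14325127],
       [  0.        , 577.16520498, 240.02620198],
       [  0.        ,   0.        ,   1.        ]]), 'extrinsics': array([[ 0.00774306, -0.99504428,  0.09913089,  0.43738627],
       [-0.99987421, -0.00633189,  0.01454217,  0.02036673],
       [-0.01384242, -0.09923103, -0.99496814,  1.39315573],
       [ 0.        ,  0.        ,  0.        ,  1.        ]])}
```

View pics/top0.png

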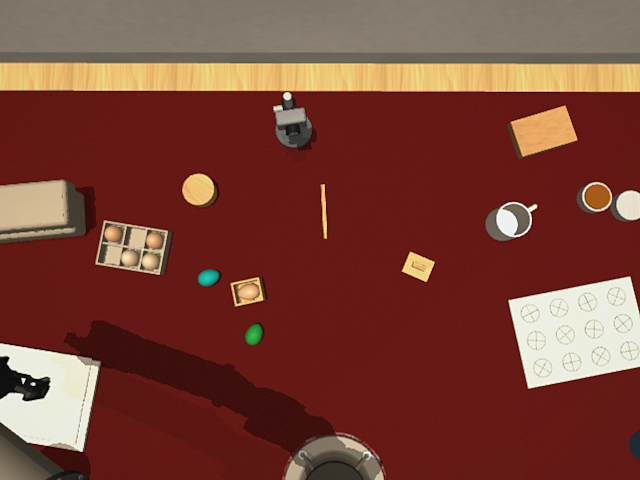

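View pics/scene0.png

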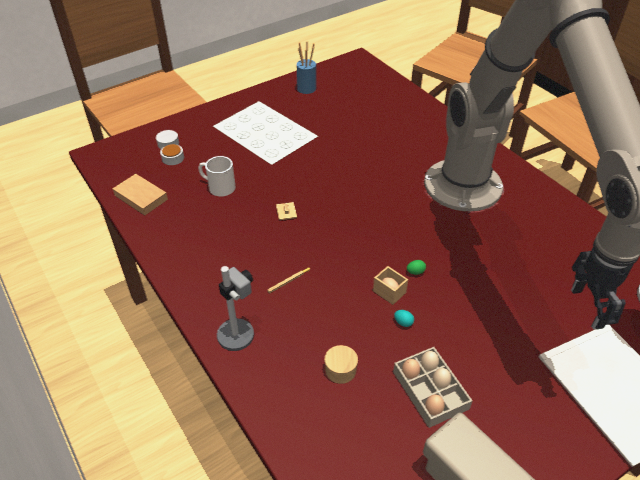

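The top view shows the open box with its egg at (248,292), the lid at (418,267) and the camera at (290,120). The coloured look-alike eggs are at (208,277) and (254,334). The scene view agrees.

```bash
cat > h.py <<'E'
import numpy as np,cv2
from scipy.spatial.transform import Rotation as R
from bench import r
def cloud(d,c):
    K,T=c['mtx'],np.array(c['extrinsics']); v,u=np.mgrid[:480,:640]
    P=np.stack([(u-K[0,2])*d/K[0,0],(v-K[1,2])*d/K[1,1],d],-1)@T[:3,:3].T+T[:3,3]
    P[d==0]=np.nan; return P
def look(cam):
    c=r.get_calibration(cam); p,d=r.grab_frame(cam); return p,d,c,cloud(d,c)
def rect(P,lo,hi,c,rad):
    m=(P[...,2]>lo)&(P[...,2]<hi)&(np.hypot(P[...,0]-c[0],P[...,1]-c[1])<rad)
    q=P[m]; (cx,cy),(w,h),a=cv2.minAreaRect((q[:,:2]*1000).astype(np.float32))
    if w>h: w,h,a=h,w,a+90   # a: direction of short side (x axis of thing)
    a=(a+90)%180-90
    return len(q),round(cx,1),round(cy,1),round(w,1),round(h,1),round(a,1),round(np.median(q[:,2])*1000,1)
def tool(xyz,yaw):
    """shift/turn in tool axes from here to TCP xyz, pointing down, closing line (tool y) at world yaw deg (mod 180)"""
    o=r.get_obs();M=R.from_rotvec(o['orientation']);best=None
    for k in(0,180):
        y=np.radians(yaw+k);Y=np.array([np.cos(y),np.sin(y),0]);Z=np.array([0,0,-1.]);X=np.cross(Y,Z)
        N=R.from_matrix(np.c_[X,Y,Z]);rv=(M.inv()*N).as_rotvec(degrees=True)
        if best is None or abs(rv[2])<abs(best[2]): best=rv
    print('t',round(o['clock'],2),'tcp',o['tcp_pos'].round(4),'shift',(M.inv().apply(np.array(xyz)-o['tcp_pos'])*1000).round(1),'turn',best.round(2),'tool x,y world',M.as_matrix()[:,:2].T.round(3).tolist(),'j',np.round(o['joints'],2))
E
python3 - <<'E'
from h import *
for cam in('top','scene'):
    d=np.load(f'pics/{cam}0.npz')['d'];P=cloud(d,r.get_calibration(cam))
    print(cam,'box',rect(P,.045,.065,(.45,.205),.06),'lid',rect(P,.004,.03,(.511,-.2),.06),'table',np.nanmedian(P[...,2][(abs(P[...,0]-.5)<.05)&(abs(P[...,1])<.05)]))
    print('cam body',rect(P,.165,.215,(.8,.095),.08),'top',rect(P,.225,.26,(.83,.095),.08),'foot',rect(P,.006,.03,(.85,.095),.1))
tool((.511,-.2,.15),0)
E
```

```text
top box (206, 449.4, 204.0, 54.0, 66.9, 12.5, np.float64(52.8)) lid (684, 511.6, -198.8, 114.7, 115.6, -48.4, np.float64(9.6)) table -0.00016810557228996714
cam body (819, 823.5, 99.3, 64.4, 76.0, -77.4, np.float64(197.1)) top (75, 846.3, 102.3, 14.7, 16.1, 78.4, np.float64(246.1)) foot (594, 850.9, 93.2, 186.1, 191.4, -7.1, np.float64(11.6))
scene box (281, 448.0, 206.8, 60.8, 70.8, 12.5, np.float64(51.4)) lid (366, 513.0, -198.5, 105.9, 113.4, 37.1, np.float64(9.5)) table 0.0007235484846479512
cam body (758, 822.8, 107.9, 63.5, 79.1, -59.3, np.float64(194.7)) top (82, 847.3, 106.6, 17.0, 18.4, 12.8, np.float64(243.4)) foot (917, 840.3, 98.7, 178.0, 188.4, -11.2, np.float64(12.0))
t 0.9 tcp [0.2874 0.6108 0.2313] shift [-547.6 -638.4   81.3] turn [-0.  -0.  64.8] tool x,y world [[-0.905, 0.426, 0.0], [0.426, 0.905, 0.0]] j [-1.24  0.48  0.02  1.56 -0.01  1.11 -0.08]
```

```bash
python3 -m jog '[{"x":-0.046,"y":-0.035},{"x":-0.046,"y":-0.035},{"x":-0.046,"y":-0.035},{"x":-0.046,"y":-0.035},{"x":-0.046,"y":-0.035},{"x":-0.046,"y":-0.035},{"x":-0.046,"y":-0.035},{"x":-0.046,"y":-0.035}]'
python3 - <<'E'
from h import *
p,d,c,P=look('wrist');cv2.imwrite('pics/w1.png',p[:,:,::-1]);np.savez('pics/w1.npz',P=P,p=p)
print(r.get_obs()['qvel'].round(3), c['extrinsics'][:3].round(3).tolist())
try: print('box',rect(P,.045,.065,(.45,.205),.06))
except Exception as e: print(e)
tool((.511,-.2,.2),0)
E
```

```text
[ 0.     0.002 -0.    -0.001  0.001 -0.    -0.001] [[0.425, 0.861, 0.279, 0.216], [0.905, -0.404, -0.131, 0.644], [-0.0, 0.308, -0.951, 0.373]]
box (69, 461.1, 241.1, 3.6, 13.0, -80.3, np.float64(48.1))
t 0.95 tcp [0.2874 0.6108 0.2313] shift [-547.6 -638.4   31.3] turn [-0.  -0.  64.8] tool x,y world [[-0.905, 0.426, 0.0], [0.426, 0.905, 0.0]] j [-1.24  0.48  0.02  1.56 -0.01  1.11 -0.08]validation failed for argument at $[0]...
```

View pics/w1.png

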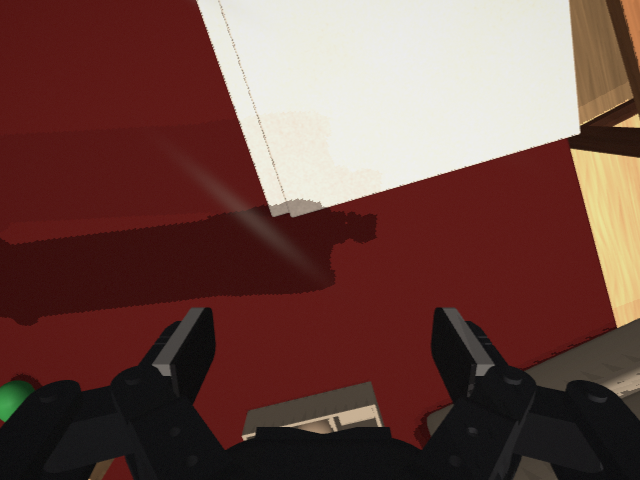

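The arm has not moved: the wrist view shows the white board at the start pose, and the green egg at (10,400). The rows seem to need all seven fields.

```bash
python3 -m jog '[{"fingers":0.085,"x":-0.046,"y":-0.035,"z":0,"rx":0,"ry":0,"rz":0},{"fingers":0.085,"x":-0.046,"y":-0.035,"z":0,"rx":0,"ry":0,"rz":0},{"fingers":0.085,"x":-0.046,"y":-0.035,"z":0,"rx":0,"ry":0,"rz":0},{"fingers":0.085,"x":-0.046,"y":-0.035,"z":0,"rx":0,"ry":0,"rz":0},{"fingers":0.085,"x":-0.046,"y":-0.035,"z":0,"rx":0,"ry":0,"rz":0},{"fingers":0.085,"x":-0.046,"y":-0.035,"z":0,"rx":0,"ry":0,"rz":0},{"fingers":0.085,"x":-0.046,"y":-0.035,"z":0,"rx":0,"ry":0,"rz":0},{"fingers":0.085,"x":-0.046,"y":-0.035,"z":0,"rx":0,"ry":0,"rz":0}]'
python3 - <<'E'
from h import *
tool((.511,-.2,.2),0)
E
```

```text
clock: 1.95
tcp_pos: [0.5019, 0.1991, 0.2317]
orientation: [0.685, 3.065, 0.001]
contact_force: [1.2, 0.5, -0.0]
grip_width: 0.0849
gripper_force: 0.0
t 1.95 tcp [0.5019 0.1991 0.2317] shift [-178.1 -357.3   31.5] turn [ 6.000e-02 -0.000e+00  6.481e+01] tool x,y world [[-0.905, 0.426, -0.0], [0.426, 0.905, 0.001]] j [-0.65  0.25  0.19  1.89 -0.06  1.    0.69]
```

```bash
python3 -m jog '[{"fingers":0.085,"x":-0.0224,"y":-0.0447,"z":0.004,"rx":0,"ry":0,"rz":10},{"fingers":0.085,"x":-0.0298,"y":-0.0401,"z":0.004,"rx":0,"ry":0,"rz":10},{"fingers":0.085,"x":-0.0363,"y":-0.0344,"z":0.004,"rx":0,"ry":0,"rz":10},{"fingers":0.085,"x":-0.0417,"y":-0.0275,"z":0.004,"rx":0,"ry":0,"rz":10},{"fingers":0.085,"x":-0.0459,"y":-0.0199,"z":0.004,"rx":0,"ry":0,"rz":10},{"fingers":0.085,"x":-0.0486,"y":-0.0116,"z":0.004,"rx":0,"ry":0,"rz":10},{"fingers":0.085,"x":-0.0499,"y":-0.003,"z":0.004,"rx":0,"ry":0,"rz":10},{"fingers":0.085,"x":-0.0497,"y":0.0058,"z":0.004,"rx":0,"ry":0,"rz":10}]'
python3 - <<'E'
from h import *
p,d,c,P=look('wrist');cv2.imwrite('pics/w2.png',p[:,:,::-1]);np.savez('pics/w2.npz',P=P,p=p,d=d)
for lo,hi in((.0075,.013),(.018,.028)):
  try: print('lid',rect(P,lo,hi,(.511,-.199),.045))
  except Exception as e: print(e)
tool((.511,-.2,.1),-26)
E
```

```text
clock: 2.95
tcp_pos: [0.511, -0.2005, 0.1995]
orientation: [2.5, 1.901, 0.001]
contact_force: [0.5, 0.2, -0.0]
grip_width: 0.0851
gripper_force: 0.0
lid (3455, 512.1, -198.3, 52.0, 64.1, -23.0, np.float64(9.6))
lid (504, 512.2, -198.3, 12.0, 31.9, -23.0, np.float64(22.5))
t 3.0 tcp [ 0.5097 -0.2082  0.1997] shift [ 8.7 -1.3 99.7] turn [0.18 0.24 9.67] tool x,y world [[0.281, 0.96, -0.004], [0.96, -0.281, 0.003]] j [-0.22  0.35  0.62  1.92 -0.24  0.94  0.23]
```

View pics/w2.png

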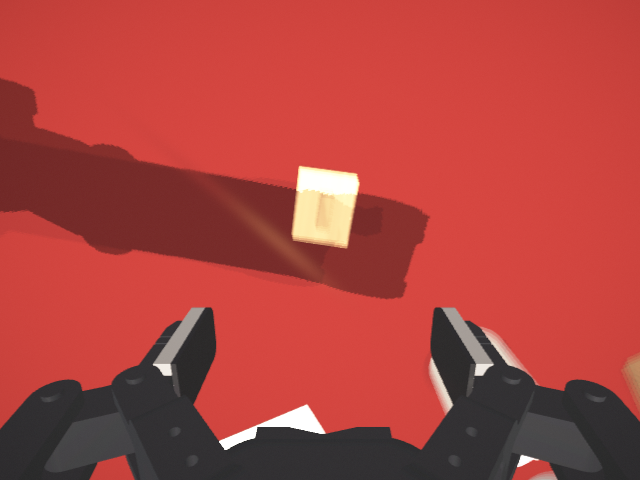

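The wrist view shows the lid with its bar at about (325,207). The measured plate (52x64 at z 9.6) and bar (12x32 at z 22.5) match the given sizes.

```bash
python3 -m jog '[{"fingers":0.05,"x":0,"y":0,"z":0.04,"rx":0,"ry":0,"rz":3.5},{"fingers":0.04,"x":0,"y":0,"z":0.04,"rx":0,"ry":0,"rz":3.3},{"fingers":0.04,"x":0,"y":0,"z":0.03,"rx":0,"ry":0,"rz":0},{"fingers":0.04,"x":0,"y":0,"z":0,"rx":0,"ry":0,"rz":0},{"fingers":0.04,"x":0,"y":0,"z":0,"rx":0,"ry":0,"rz":0}]'
python3 - <<'E'
from h import *
p,d,c,P=look('wrist')
for lo,hi in((.0075,.013),(.018,.028)):
  try: print('lid',rect(P,lo,hi,(.511,-.199),.045))
  except Exception as e: print(e)
tool((.512,-.1983,.0125),-23)
E
```

```text
clock: 3.62
tcp_pos: [0.5116, -0.1994, 0.0904]
orientation: [2.603, 1.756, 0.002]
contact_force: [0.2, 0.7, -0.2]
grip_width: 0.0399
gripper_force: 0.0
lid (6868, 512.3, -198.3, 52.2, 64.6, -22.8, np.float64(9.6))
lid (1050, 512.3, -198.2, 12.0, 32.3, -22.4, np.float64(22.5))
t 3.67 tcp [ 0.5119 -0.1994  0.0907] shift [ 1.1 -0.5 78.2] turn [ 0.13 -0.03  1.01] tool x,y world [[0.374, 0.927, 0.0], [0.927, -0.374, 0.002]] j [-0.16  0.51  0.55  2.01 -0.39  0.73  0.24]
```

```bash
python3 -m jog '[{"fingers":0.04,"x":0.001,"y":-0.0003,"z":0.04,"rx":0,"ry":0,"rz":1},{"fingers":0.035,"x":0,"y":0,"z":0.03,"rx":0,"ry":0,"rz":0},{"fingers":0.035,"x":0,"y":0,"z":0.008,"rx":0,"ry":0,"rz":0},{"fingers":0.03,"x":0,"y":0,"z":0,"rx":0,"ry":0,"rz":0},{"fingers":0,"x":0,"y":0,"z":0,"rx":0,"ry":0,"rz":0},{"fingers":0,"x":0,"y":0,"z":0,"rx":0,"ry":0,"rz":0},{"fingers":0,"x":0,"y":0,"z":0,"rx":0,"ry":0,"rz":0},{"fingers":0,"x":0,"y":0,"z":0,"rx":0,"ry":0,"rz":0}]' 50
python3 - <<'E'
from h import *
tool((.512,-.1983,.0125),-23)
E
```

```text
clock: 4.68
tcp_pos: [0.5121, -0.1985, 0.0129]
orientation: [2.618, 1.733, 0.003]
contact_force: [-0.8, 0.2, 7.5]
grip_width: 0.0103
gripper_force: 51.4
t 4.67 tcp [ 0.5121 -0.1985  0.0129] shift [ 0.1 -0.2  0.4] turn [ 0.16 -0.04 -0.01] tool x,y world [[0.391, 0.92, 0.001], [0.92, -0.391, 0.003]] j [-0.09  0.63  0.45  2.03 -0.49  0.58  0.3 ]
```

```bash
python3 -m jog '[{"fingers":0,"x":0,"y":0,"z":-0.03,"rx":0,"ry":0,"rz":0},{"fingers":0,"x":0,"y":0,"z":-0.055,"rx":0,"ry":0,"rz":0},{"fingers":0,"x":0.0426,"y":-0.0293,"z":-0.005,"rx":0,"ry":0,"rz":-5.9},{"fingers":0,"x":0.0454,"y":-0.0247,"z":-0.005,"rx":0,"ry":0,"rz":-5.9},{"fingers":0,"x":0.0478,"y":-0.0198,"z":-0.005,"rx":0,"ry":0,"rz":-5.9},{"fingers":0,"x":0.0496,"y":-0.0147,"z":-0.005,"rx":0,"ry":0,"rz":-5.9},{"fingers":0,"x":0.0508,"y":-0.0095,"z":-0.005,"rx":0,"ry":0,"rz":-5.9},{"fingers":0,"x":0.0515,"y":-0.004,"z":0,"rx":0,"ry":0,"rz":-5.9}]';python3 -m jog '[{"fingers":0,"x":0,"y":0,"z":0,"rx":0,"ry":0,"rz":0},{"fingers":0,"x":0,"y":0,"z":0,"rx":0,"ry":0,"rz":0},{"fingers":0,"x":0,"y":0,"z":0,"rx":0,"ry":0,"rz":0}]'
python3 - <<'E'
from h import *
p,d,c,P=look('wrist');cv2.imwrite('pics/w3.png',p[:,:,::-1]);np.savez('pics/w3.npz',P=P,p=p,d=d)
print('box',rect(P,.045,.06,(.4494,.205),.055),rect(P,.050,.057,(.4494,.205),.055))
t=r.get_obs()['tcp_pos']
q=P[(np.hypot(P[...,0]-t[0],P[...,1]-t[1])<.05)&(P[...,2]<t[2]+.02)]
if len(q): print('lid pts',len(q),np.percentile(q[:,2],[1,25,50,75,99]).round(4))
tool((.4494,.205,.12),12.5)
E
```

```text
clock: 5.68
tcp_pos: [0.4505, 0.1079, 0.1226]
orientation: [1.964, 2.451, 0.004]
contact_force: [1.9, -0.1, 0.2]
grip_width: 0.0103
gripper_force: 50.5
clock: 6.05
tcp_pos: [0.4506, 0.1047, 0.1215]
orientation: [1.972, 2.445, 0.0]
contact_force: [-0.4, -0.3, -0.5]
grip_width: 0.0105
gripper_force: 50.5
box (4594, 449.2, 205.1, 54.5, 66.2, 12.4, np.float64(53.4)) (4087, 449.2, 205.1, 54.5, 66.2, 12.4, np.float64(53.5))
lid pts 20235 [-0.0017 -0.0002  0.1176  0.1187  0.1398]
t 6.1 tcp [0.4506 0.1047 0.1214] shift [98.3 20.1  1.4] turn [ 0.01  0.02 -0.27] tool x,y world [[-0.212, 0.977, -0.0], [0.977, 0.212, 0.0]] j [-0.72  0.3   0.42  2.17 -0.19  0.7   0.04]
```

View pics/w3.png

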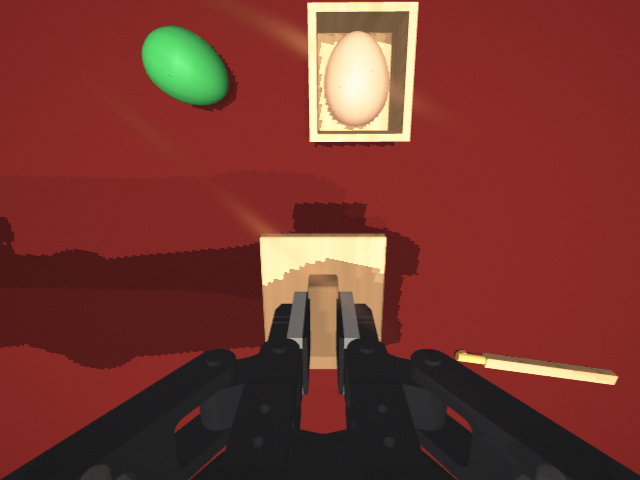

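The wrist view shows the box rim at x 308–418, y 2–142, with the natural egg inside. The lid hangs level in the fingers at x 262–386. Next I measure the lid in the hand.

Run:
```python
from h import *
P=np.load('pics/w3.npz')['P']
t=r.get_obs()['tcp_pos']
m=(P[...,2]>.112)&(P[...,2]<.1225)&(np.hypot(P[...,0]-t[0],P[...,1]-t[1])<.045)
q=P[m]; print(len(q))
M=R.from_rotvec(r.get_obs()['orientation'])
L=M.inv().apply(q-t)*1000
a=np.radians
# plane + extents in tool axes
A=np.c_[L[:,:2],np.ones(len(L))];s=np.linalg.lstsq(A,L[:,2],rcond=None)[0];print('plane z=',s.round(4))
print('x',np.percentile(L[:,0],[0.2,1,99,99.8]).round(1),'y',np.percentile(L[:,1],[.2,1,99,99.8]).round(1))
# edge yaw in the tool frame: far edge and sides
for lo,hi in((5,12),(12,20),(20,30)):
    k=(L[:,0]>lo)&(L[:,0]<hi);print(lo,L[k,1].min().round(1),L[k,1].max().round(1))
for lo,hi in((-24,-16),(-16,-8),(8,16),(16,24)):
    k=(L[:,1]>lo)&(L[:,1]<hi);print(lo,L[k,0].min().round(1),L[k,0].max().round(1))
```

```text
8506
plane z= [1.3800e-02 2.0000e-03 3.1702e+00]
x [-31.3 -29.8  32.   32.2] y [-25.7 -25.3  25.7  26.1]
5 -26.0 26.2
12 -25.8 26.2
20 -26.0 26.3
-24 -13.6 32.2
-16 1.6 32.2
8 1.5 32.3
16 -11.2 32.4
```

```bash
python3 -m jog '[{"fingers":0,"x":0.049,"y":0.0099,"z":0,"rx":0,"ry":0,"rz":-0.15},{"fingers":0,"x":0.049,"y":0.01,"z":0,"rx":0,"ry":0,"rz":0},{"fingers":0,"x":0,"y":0,"z":0.035,"rx":0,"ry":0,"rz":0},{"fingers":0,"x":0,"y":0,"z":0,"rx":0,"ry":0,"rz":0},{"fingers":0,"x":0,"y":0,"z":0,"rx":0,"ry":0,"rz":0},{"fingers":0,"x":0,"y":0,"z":0,"rx":0,"ry":0,"rz":0}]'
python3 - <<'E'
from h import *
tool((.4492,.2051,.063),12.4)
p,d,c,P=look('wrist')
print('rect near side rim',rect(P,.048,.057,(.4494,.205),.055))
E
```

```text
clock: 6.85
tcp_pos: [0.4495, 0.2055, 0.0874]
orientation: [1.967, 2.449, 0.002]
contact_force: [1.0, 0.2, -0.2]
grip_width: 0.0105
gripper_force: 50.5
t 6.85 tcp [0.4495 0.2055 0.0874] shift [-0.3 -0.4 24.4] turn [ 0.09 -0.03  0.04] tool x,y world [[-0.215, 0.977, 0.001], [0.977, 0.215, 0.002]] j [-0.85  0.4   0.36  2.12 -0.23  0.65 -0.12]
rect near side rim (1357, 442.9, 232.6, 10.4, 54.1, -77.3, np.float64(53.3))
```

```bash
python3 -m jog '[{"fingers":0,"x":-0.0006,"y":-0.0005,"z":0.015,"rx":0,"ry":0,"rz":0},{"fingers":0,"x":0,"y":0,"z":0,"rx":0,"ry":0,"rz":0},{"fingers":0,"x":0,"y":0,"z":0.003,"rx":0,"ry":0,"rz":0},{"fingers":0,"x":0,"y":0,"z":0.002,"rx":0,"ry":0,"rz":0},{"fingers":0,"x":0,"y":0,"z":0.002,"rx":0,"ry":0,"rz":0},{"fingers":0,"x":0,"y":0,"z":0.001,"rx":0,"ry":0,"rz":0},{"fingers":0,"x":0,"y":0,"z":0,"rx":0,"ry":0,"rz":0}]'
python3 - <<'E'
from h import *
tool((.4492,.2051,.063),12.4)
E
```

```text
clock: 7.78
tcp_pos: [0.4482, 0.2055, 0.0633]
orientation: [-1.965, -2.451, 0.0]
contact_force: [-0.0, 0.4, -1.1]
grip_width: 0.0103
gripper_force: 50.5
t 7.78 tcp [0.4482 0.2055 0.0633] shift [-0.6  0.9  0.3] turn [-0.   -0.    0.15] tool x,y world [[-0.217, 0.976, 0.0], [0.976, 0.217, -0.0]] j [-0.83  0.44  0.34  2.14 -0.26  0.6  -0.09]
```

```bash
python3 -m jog '[{"fingers":0,"x":0,"y":0,"z":0.001,"rx":0,"ry":0,"rz":0},{"fingers":0,"x":0,"y":0,"z":0.0005,"rx":0,"ry":0,"rz":0},{"fingers":0,"x":0,"y":0,"z":0,"rx":0,"ry":0,"rz":0}]'
python3 - <<'E'
from h import *
p,d,c,P=look('wrist');t=r.get_obs()['tcp_pos']
print(rect(P,.055,.0625,t[:2],.045),rect(P,.040,.066,t[:2],.05));tool((.4492,.2051,.063),12.4)
E
```

```text
clock: 8.15
tcp_pos: [0.4484, 0.2055, 0.0628]
orientation: [-1.965, -2.45, -0.001]
contact_force: [-4.3, -2.7, 13.5]
grip_width: 0.0104
gripper_force: 52.3
(8350, 448.4, 205.8, 52.1, 64.3, 12.5, np.float64(59.5)) (9989, 449.0, 206.2, 54.0, 64.7, 12.6, np.float64(59.4))
t 8.2 tcp [0.4484 0.2056 0.0628] shift [-0.6  0.7 -0.2] turn [ 0.01 -0.05  0.14] tool x,y world [[-0.217, 0.976, 0.001], [0.976, 0.217, 0.0]] j [-0.83  0.44  0.34  2.14 -0.26  0.6  -0.09]
```

```bash
python3 -m jog '[{"fingers":0.01,"x":0,"y":0,"z":-0.001,"rx":0,"ry":0,"rz":0},{"fingers":0.03,"x":0,"y":0,"z":0,"rx":0,"ry":0,"rz":0},{"fingers":0.03,"x":0,"y":0,"z":0,"rx":0,"ry":0,"rz":0},{"fingers":0.04,"x":0,"y":0,"z":-0.015,"rx":0,"ry":0,"rz":0},{"fingers":0.085,"x":0,"y":0,"z":-0.04,"rx":0,"ry":0,"rz":0},{"fingers":0.085,"x":0,"y":0,"z":-0.04,"rx":0,"ry":0,"rz":-10},{"fingers":0.085,"x":0,"y":0,"z":0,"rx":0,"ry":0,"rz":-10},{"fingers":0.085,"x":0,"y":0,"z":0,"rx":0,"ry":0,"rz":-10}]'
python3 -m jog '[{"fingers":0.085,"x":0,"y":0,"z":0,"rx":0,"ry":0,"rz":-10},{"fingers":0.085,"x":0,"y":0,"z":0,"rx":0,"ry":0,"rz":-10},{"fingers":0.085,"x":0,"y":0,"z":0,"rx":0,"ry":0,"rz":-10},{"fingers":0.085,"x":0,"y":0,"z":0,"rx":0,"ry":0,"rz":-10},{"fingers":0.085,"x":0,"y":0,"z":0,"rx":0,"ry":0,"rz":-10},{"fingers":0.085,"x":0,"y":0,"z":0,"rx":0,"ry":0,"rz":-10},{"fingers":0.085,"x":0,"y":0,"z":0,"rx":0,"ry":0,"rz":0},{"fingers":0.085,"x":0,"y":0,"z":0,"rx":0,"ry":0,"rz":0}]'
python3 - <<'E'
from h import *
p,d,c,P=look('wrist');cv2.imwrite('pics/w4.png',p[:,:,::-1]);np.savez('pics/w4.npz',P=P,p=p,d=d)
b=(.4485,.2055)
print('plate',rect(P,.055,.065,b,.05),'bar',rect(P,.067,.08,b,.05),'all',rect(P,.04,.065,b,.055))
m=(P[...,2]>.055)&(P[...,2]<.065)&(np.hypot(P[...,0]-b[0],P[...,1]-b[1])<.045);q=P[m];print(np.linalg.lstsq(np.c_[q[:,:2]-b,np.ones(len(q))],q[:,2],rcond=None)[0])
tool((.4485,.2055,.013),102.5)
for cam in('top','scene'):
  for _ in range(2):
    p,d,c,P=look(cam)
    print(cam,[h['xyz'] for h in r.landmark_of('lens',cam)][:1],[h['xyz'] for h in r.landmark_of('view_point',cam)][:1],[h['xyz'] for h in r.landmark_of('camera_stand',cam)][:1])
  print(rect(P,.19,.206,(.82,.1),.08),rect(P,.165,.215,(.82,.1),.08),rect(P,.225,.26,(.847,.103),.08))
  np.savez(f'pics/{cam}5.npz',P=P,p=p,d=d)
E
```

```text
clock: 9.2
tcp_pos: [0.4487, 0.2057, 0.1594]
orientation: [1.255, 2.879, 0.003]
contact_force: [-0.3, -0.3, 0.6]
grip_width: 0.0853
gripper_force: 0.0
clock: 10.2
tcp_pos: [0.4484, 0.2054, 0.1583]
orientation: [-0.338, 3.123, 0.0]
contact_force: [0.5, 0.3, 0.7]
grip_width: 0.0853
gripper_force: 0.0
plate (5967, 448.7, 204.7, 52.3, 65.4, 12.4, np.float64(59.5)) bar (980, 448.5, 205.5, 12.3, 31.7, 12.8, np.float64(72.4)) all (6589, 449.1, 204.8, 54.5, 66.2, 12.6, np.float64(59.5))
[0.00386645 0.00189401 0.0595586 ]
t 10.25 tcp [0.4484 0.2054 0.1581] shift [-1.000e-01  1.000e-01  1.451e+02] turn [-0.    0.03 -0.12] tool x,y world [[-0.977, -0.214, -0.0], [-0.214, 0.977, -0.0]] j [-0.64  0.27  0.1   2.06 -0.04  0.81  1.27]
top [] [] []
top [[0.787, 0.0943, 0.175]] [] []
(617, 824.7, 100.7, 68.5, 69.3, -41.7, np.float64(198.6)) (822, 823.3, 99.3, 64.3, 75.2, -77.2, np.float64(197.0)) (73, 846.1, 102.3, 14.6, 15.9, 40.1, np.float64(246.2))
scene [[0.7861, 0.0962, 0.1749]] [] []
scene [[0.7883, 0.0937, 0.1751]] [[0.4489, 0.202, 0.0558]] []
(462, 824.0, 107.8, 62.4, 75.0, -59.2, np.float64(198.6)) (762, 824.8, 104.4, 65.2, 77.4, -77.2, np.float64(194.9)) (81, 846.2, 105.9, 15.9, 18.9, -9.3, np.float64(242.4))
```

View pics/w4.png

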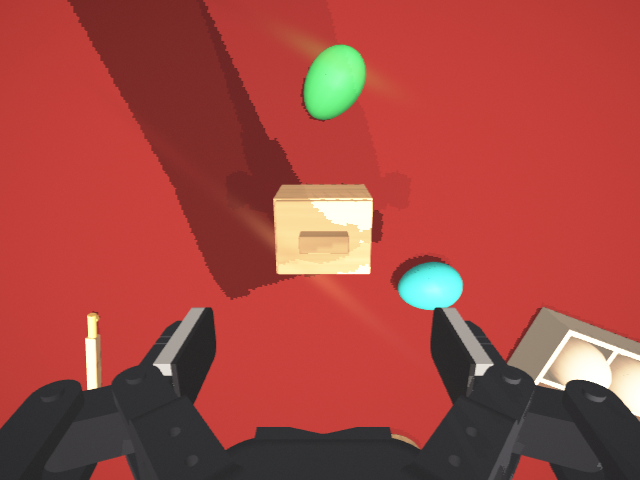

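The lid sits level and centred on the box: the box is at (275–372, 185–273) and the plate and box centres agree within 0.5 mm. Next I check the camera's yaw more closely.

Run:
```python
import numpy as np,cv2
from h import *
z=np.load('pics/top5.npz');a=cv2.resize(z['p'][80:160,250:330,::-1],(560,560),interpolation=cv2.INTER_NEAREST)
z2=np.load('pics/scene5.npz');b=z2['p'][255:355,200:270,::-1];b=cv2.resize(b,(240,343),interpolation=cv2.INTER_NEAREST)
im=np.zeros((560,800,3),np.uint8);im[:,:560]=a;im[:343,560:]=b;cv2.imwrite('pics/cam.png',im)
for n in(z,z2):
    P=n['P'];m=(P[...,2]>.194)&(P[...,2]<.203)&(np.hypot(P[...,0]-.82,P[...,1]-.1)<.07)
    k,l,s,c=cv2.connectedComponentsWithStats(m.astype(np.uint8));i=1+s[1:,4].argmax();q=P[l==i]
    print(len(q),cv2.minAreaRect((q[:,:2]*1000).astype(np.float32)),np.median(q[:,2]))
    g=[]
    # front edge: min along x in bins of y
    for th in np.arange(0,25,1.):
        u=np.array([np.cos(np.radians(th)),np.sin(np.radians(th))]);g.append(np.ptp(q[:,:2]@u)*1000)
    print(np.round(g,1))
P=z['P']
s=P[80:160,250:330,2];u=P[80:160,250:330]
for v in range(20,66,2): print(v,[f"{x*1000:.0f}" if x>.01 else '.' for x in s[v,18:66:2]])
```

```text
465 ((824.9722900390625, 97.24198913574219), (65.38612365722656, 57.55810546875), 80.15272521972656) 0.19907812390011204
[61.8 62.1 62.4 62.7 63.  63.3 63.5 63.8 64.  64.2 64.3 64.5 64.6 64.7
 64.8 64.9 64.9 65.  65.  65.  64.9 64.9 64.8 65.1 65.5]
351 ((825.217529296875, 101.59492492675781), (65.03832244873047, 66.85753631591797), 64.66302490234375) 0.19903076302403022
[74.8 74.9 75.  75.  75.1 75.1 75.1 75.  75.  74.9 74.9 75.  75.2 75.2
 75.3 75.4 75.4 75.4 75.3 75.3 75.3 75.2 75.2 75.1 75. ]
20 ['.', '.', '.', '.', '.', '.', '.', '194', '233', '249', '246', '238', '197', '201', '.', '.', '.', '.', '.', '.', '.', '.', '.', '.']
22 ['.', '.', '.', '.', '.', '.', '.', '194', '192', '230', '235', '230', '211', '195', '.', '.', '.', '.', '.', '.', '.', '.', '.', '.']
24 ['.', '.', '.', '.', '.', '.', '.', '196', '198', '218', '221', '223', '207', '199', '.', '.', '.', '.', '.', '.', '.', '.', '.', '.']
26 ['.', '.', '.', '.', '183', '187', '186', '190', '197', '201', '210', '206', '196', '195', '193', '.', '.', '.', '.', '.', '.', '.', '.', '.']
28 ['.', '.', '.', '187', '182', '184',
[... 2077 characters left out ...]
14', '14', '13', '.', '.']
56 ['.', '.', '.', '.', '.', '12', '13', '14', '12', '14', '.', '169', '166', '.', '17', '.', '.', '13', '.', '.', '.', '11', '.', '.']
58 ['.', '.', '.', '.', '.', '11', '.', '13', '12', '15', '13', '11', '.', '15', '10', '15', '13', '.', '12', '13', '18', '.', '.', '.']
60 ['.', '.', '.', '.', '.', '.', '.', '14', '.', '12', '14', '13', '.', '12', '19', '16', '.', '12', '12', '14', '.', '.', '.', '.']
62 ['.', '.', '.', '.', '.', '.', '.', '.', '13', '11', '15', '11', '.', '18', '14', '12', '13', '11', '.', '11', '.', '.', '.', '.']
64 ['.', '.', '.', '.', '.', '.', '.', '.', '16', '15', '15', '14', '12', '11', '.', '.', '14', '15', '14', '.', '.', '.', '.', '.']
```

View pics/cam.png

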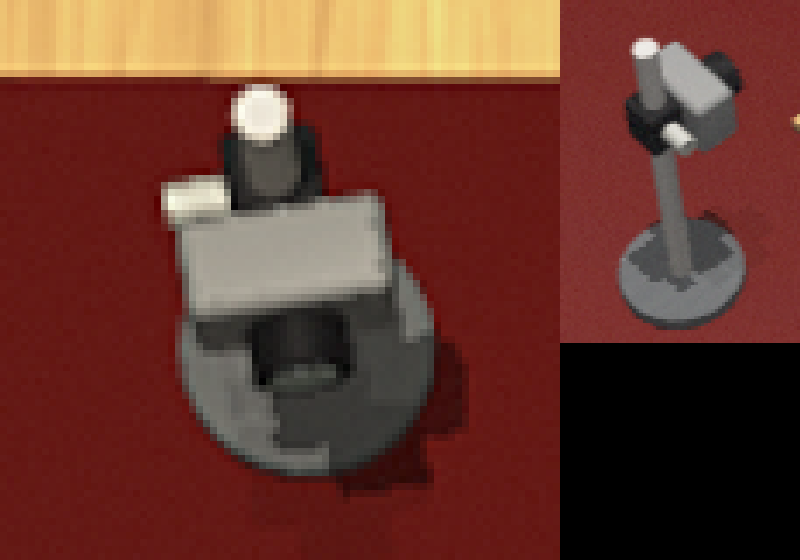

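The crop shows the camera body's top face at about (180–388, 192–312), with the lens cylinder protruding towards the robot. The face edges suggest a yaw of about 6–7 degrees. The earlier 12.8 came from the white knob being included, so I fit only the top face.

Run:
```python
from h import *
for f in('top5','top0'):
    p=np.load(f'pics/{f}.npz')['p'][80:160,250:330].astype(int)
    K=r.get_calibration('top');M=K['mtx'];T=K['extrinsics']
    g=p.mean(2);sat=np.ptp(p,axis=2)
    m=((g>110)&(g<200)&(sat<35)).astype(np.uint8);m[:26]=0
    k,l,s,c=cv2.connectedComponentsWithStats(m,connectivity=4);i=1+s[1:,4].argmax();v,u=np.nonzero(l==i)
    def w(u,v,z):
        d=T[:3,:3]@np.array([(u+250-M[0,2])/M[0,0],(v+80-M[1,2])/M[1,1],1]);return (T[:3,3]+d*(z-T[2,3])/d[2])[:2]*1000
    q=np.array([w(a,b,.199) for a,b in zip(u,v)],np.float32)
    print(f,len(q),cv2.minAreaRect(q))
    # front/back edges per column
    for nm,fn in(('front',np.max),('back',np.min)):
        cols=[a for a in np.unique(u)][3:-3];e=np.array([w(a,fn(v[u==a]),.199) for a in cols])
        vx,vy,_,_=cv2.fitLine(e.astype(np.float32),cv2.DIST_HUBER,0,.01,.01).ravel();print(nm,np.degrees(np.arctan(-vx/vy)).round(2))
    # moments
    C=np.cov(q.T);ev,V=np.linalg.eigh(C);print('pca',np.degrees(np.arctan(-V[0,1]/V[1,1])).round(2),np.sqrt(ev*12),q.mean(0))
```

```text
top5 400 ((824.6826171875, 100.75041198730469), (37.011878967285156, 63.00924301147461), 9.786688804626465)
front 9.3
back 3.21
pca 5.15 [30.83997226 62.10811072] [821.55524  100.482254]
top0 402 ((824.49365234375, 100.73114776611328), (36.80256652832031, 63.52918243408203), 8.539432525634766)
front 8.92
back 3.31
pca 5.15 [30.99459486 62.14917126] [821.6077  100.25153]
```

```bash
python3 -m jog '[{"fingers":0.085,"x":-0.046,"y":-0.0254,"z":-0.0275,"rx":0,"ry":0,"rz":0},{"fingers":0.085,"x":-0.046,"y":-0.0254,"z":-0.0275,"rx":0,"ry":0,"rz":0},{"fingers":0.085,"x":-0.046,"y":-0.0254,"z":-0.0275,"rx":0,"ry":0,"rz":0},{"fingers":0.085,"x":-0.046,"y":-0.0254,"z":-0.0275,"rx":0,"ry":0,"rz":0},{"fingers":0.085,"x":-0.046,"y":-0.0254,"z":-0.0275,"rx":0,"ry":0,"rz":0},{"fingers":0.085,"x":-0.046,"y":-0.0254,"z":-0.0275,"rx":0,"ry":0,"rz":0},{"fingers":0.085,"x":-0.03,"y":-0.02,"z":-0.0275,"rx":0,"ry":0,"rz":0},{"fingers":0.085,"x":0,"y":0,"z":0,"rx":0,"ry":0,"rz":0}]'
python3 - <<'E'
from h import *
p,d,c,P=look('wrist');cv2.imwrite('pics/w5.png',p[:,:,::-1]);np.savez('pics/w5.npz',P=P,p=p,d=d)
for lo,hi in((.19,.208),(.165,.19),(.235,.26)):
    m=(P[...,2]>lo)&(P[...,2]<hi)&(np.hypot(P[...,0]-.82,P[...,1]-.1)<.07)
    k,l,s,cc=cv2.connectedComponentsWithStats(m.astype(np.uint8))
    if k>1: i=1+s[1:,4].argmax();q=P[l==i];print(lo,len(q),cv2.minAreaRect((q[:,:2]*1000).astype(np.float32)),np.median(q[:,2]))
print([h['xyz'] for h in r.landmark_of('lens','wrist')])
tool((.4485,.2055,.15),102.5)
E
```

```text
clock: 12.05
tcp_pos: [0.7869, 0.1013, 0.3513]
orientation: [-0.338, 3.12, -0.002]
contact_force: [0.1, -0.6, -0.0]
grip_width: 0.0848
gripper_force: 0.0
0.19 3793 ((824.3795776367188, 99.75048828125), (74.45905303955078, 64.1104965209961), 7.877279758453369) 0.19883200017227087
0.165 772 ((798.142822265625, 95.91871643066406), (22.425628662109375, 63.674522399902344), 8.603235244750977) 0.18360595153742898
0.235 473 ((846.9959106445312, 103.58779907226562), (16.221359252929688, 15.913369178771973), 32.67375183105469) 0.2462186533135513
[[0.789, 0.0911, 0.18]]
t 12.15 tcp [0.784  0.1038 0.3492] shift [305.1 172.  199.7] turn [ 0.03 -0.08  0.04] tool x,y world [[-0.976, -0.217, 0.001], [-0.217, 0.976, 0.0]] j [-0.32  0.63  0.21  1.06 -0.13  1.46  1.65]
```

View pics/w5.png

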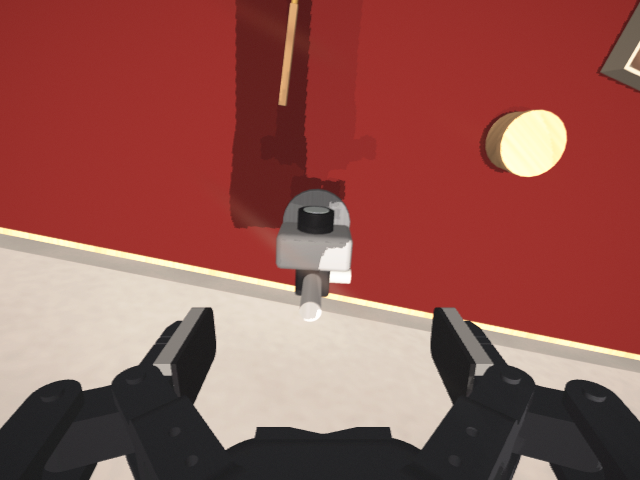

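The wrist view shows the camera from above: top face at (278–352, 230–270), lens at (315,215), column top at (311,310). Its yaw is about 8.2 degrees and the lens is at (0.7875, 0.095, 0.177), which agrees with the column position. Now back to the box.

```bash
python3 -m jog '[{"fingers":0.085,"x":0.0436,"y":0.0246,"z":0.0285,"rx":0,"ry":0,"rz":0},{"fingers":0.085,"x":0.0436,"y":0.0246,"z":0.0285,"rx":0,"ry":0,"rz":0},{"fingers":0.085,"x":0.0436,"y":0.0246,"z":0.0285,"rx":0,"ry":0,"rz":0},{"fingers":0.085,"x":0.0436,"y":0.0246,"z":0.0285,"rx":0,"ry":0,"rz":0},{"fingers":0.085,"x":0.0436,"y":0.0246,"z":0.0285,"rx":0,"ry":0,"rz":0},{"fingers":0.085,"x":0.0436,"y":0.0246,"z":0.0285,"rx":0,"ry":0,"rz":0},{"fingers":0.085,"x":0.0436,"y":0.0246,"z":0.0285,"rx":0,"ry":0,"rz":0},{"fingers":0.085,"x":0,"y":0,"z":0,"rx":0,"ry":0,"rz":0}]'
python3 -m jog '[{"fingers":0.085,"x":0,"y":0,"z":0,"rx":0,"ry":0,"rz":0},{"fingers":0.085,"x":0,"y":0,"z":0,"rx":0,"ry":0,"rz":0}]'
python3 - <<'E'
from h import *
p,d,c,P=look('wrist');b=(.449,.205)
print('plate',rect(P,.055,.065,b,.05),'bar',rect(P,.067,.08,b,.05))
tool((.449,.205,.013),102.5)
E
```

```text
clock: 13.15
tcp_pos: [0.4414, 0.2056, 0.148]
orientation: [0.353, -3.113, 0.003]
contact_force: [0.4, 0.7, 0.9]
grip_width: 0.0849
gripper_force: 0.0
clock: 13.4
tcp_pos: [0.4501, 0.2054, 0.1515]
orientation: [-0.342, 3.121, 0.001]
contact_force: [0.3, 0.2, -0.1]
grip_width: 0.0851
gripper_force: 0.0
plate (6366, 448.6, 205.4, 52.6, 64.1, 12.6, np.float64(59.5)) bar (1038, 448.5, 205.3, 12.4, 31.9, 13.3, np.float64(72.4))
t 13.45 tcp [0.4502 0.2054 0.1514] shift [ 1.500e+00 -1.000e-01  1.384e+02] turn [ 0.02  0.1  -0.01] tool x,y world [[-0.976, -0.216, -0.002], [-0.216, 0.976, 0.0]] j [-0.65  0.28  0.11  2.06 -0.04  0.8   1.28]
```

```bash
python3 -m jog '[{"fingers":0.085,"x":0.0015,"y":0,"z":0.03,"rx":0,"ry":0,"rz":0},{"fingers":0.085,"x":0,"y":0,"z":0.03,"rx":0,"ry":0,"rz":0},{"fingers":0.085,"x":0,"y":0,"z":0.025,"rx":0,"ry":0,"rz":0},{"fingers":0.085,"x":0,"y":0,"z":0.02,"rx":0,"ry":0,"rz":0},{"fingers":0.085,"x":0,"y":0,"z":0.015,"rx":0,"ry":0,"rz":0},{"fingers":0.085,"x":0,"y":0,"z":0.01,"rx":0,"ry":0,"rz":0},{"fingers":0.085,"x":0,"y":0,"z":0,"rx":0,"ry":0,"rz":0}]'
python3 - <<'E'
from h import *
tool((.4487,.2052,.013),102.5)
E
```

```text
clock: 14.32
tcp_pos: [0.4476, 0.205, 0.0205]
orientation: [0.343, -3.122, 0.0]
contact_force: [-1.0, 0.2, -0.5]
grip_width: 0.0846
gripper_force: 0.0
t 14.32 tcp [0.4476 0.205  0.0205] shift [-1.1  0.   7.4] turn [-0.01 -0.03  0.04] tool x,y world [[-0.976, -0.217, 0.001], [-0.217, 0.976, -0.0]] j [-0.62  0.5   0.08  2.14 -0.08  0.5   1.31]
```

```bash
python3 -m jog '[{"fingers":0.085,"x":-0.001,"y":0,"z":0.006,"rx":0,"ry":0,"rz":0},{"fingers":0.075,"x":0,"y":0,"z":0,"rx":0,"ry":0,"rz":0},{"fingers":0.06,"x":0,"y":0,"z":0,"rx":0,"ry":0,"rz":0},{"fingers":0.05,"x":0,"y":0,"z":0,"rx":0,"ry":0,"rz":0},{"fingers":0.05,"x":0,"y":0,"z":0,"rx":0,"ry":0,"rz":0},{"fingers":0.05,"x":0,"y":0,"z":0,"rx":0,"ry":0,"rz":0}]' 60
python3 - <<'E'
from h import *
tool((.4487,.2052,.013),102.5)
p,d,c,P=look('wrist');b=(.449,.205)
print('plate',rect(P,.055,.065,b,.05))
E
```

```text
clock: 15.08
tcp_pos: [0.4488, 0.2055, 0.0153]
orientation: [-0.343, 3.122, 0.001]
contact_force: [0.3, 0.4, 6.2]
grip_width: 0.0654
gripper_force: 67.3
t 15.07 tcp [0.4488 0.2055 0.0153] shift [ 0.2 -0.3  2.3] turn [0.02 0.04 0.05] tool x,y world [[-0.976, -0.217, -0.001], [-0.217, 0.976, 0.0]] j [-0.62  0.52  0.08  2.14 -0.08  0.49  1.31]
plate (22593, 447.5, 204.6, 51.6, 99.1, 12.4, np.float64(59.5))
```

```bash
python3 -m jog '[{"fingers":0.05,"x":0,"y":0,"z":-0.01,"rx":0,"ry":0,"rz":0},{"fingers":0.05,"x":0,"y":0,"z":-0.02,"rx":0,"ry":0,"rz":0},{"fingers":0.05,"x":0,"y":0,"z":-0.025,"rx":0,"ry":0,"rz":0},{"fingers":0.05,"x":0,"y":0,"z":-0.025,"rx":0,"ry":0,"rz":0},{"fingers":0.05,"x":-0.01,"y":-0.01,"z":-0.02,"rx":0,"ry":0,"rz":0}]'
python3 -m jog '[{"fingers":0.05,"x":-0.021,"y":-0.022,"z":-0.0075,"rx":0,"ry":0,"rz":0},{"fingers":0.05,"x":-0.021,"y":-0.023,"z":-0.0075,"rx":0,"ry":0,"rz":0},{"fingers":0.05,"x":-0.021,"y":-0.023,"z":-0.0075,"rx":0,"ry":0,"rz":0},{"fingers":0.05,"x":-0.021,"y":-0.023,"z":-0.0075,"rx":0,"ry":0,"rz":0},{"fingers":0.05,"x":-0.021,"y":-0.023,"z":-0.0075,"rx":0,"ry":0,"rz":0},{"fingers":0.05,"x":-0.021,"y":-0.023,"z":-0.0075,"rx":0,"ry":0,"rz":0},{"fingers":0.05,"x":-0.021,"y":-0.023,"z":-0.005,"rx":0,"ry":0,"rz":2.2},{"fingers":0.05,"x":0,"y":0,"z":0,"rx":0,"ry":0,"rz":2.1}]'
python3 -m jog '[{"fingers":0.05,"x":0,"y":0,"z":0,"rx":0,"ry":0,"rz":0},{"fingers":0.05,"x":0,"y":0,"z":0,"rx":0,"ry":0,"rz":0},{"fingers":0.05,"x":0,"y":0,"z":0,"rx":0,"ry":0,"rz":0}]'
python3 - <<'E'
from h import *
tool((.6389,.0733,.1653),98.2)
for cam in('wrist','scene','top'):
    p,d,c,P=look(cam);cv2.imwrite(f'pics/end_{cam}.png',p[:,:,::-1]);np.savez(f'pics/end_{cam}.npz',P=P,p=p,d=d)
    print(cam,[h['xyz'] for t in('gift_box','lens') for h in r.landmark_of(t,cam)[:1]])
E
```

```text
clock: 15.75
tcp_pos: [0.4595, 0.1982, 0.1158]
orientation: [0.346, -3.122, -0.001]
contact_force: [-0.0, -0.6, -1.8]
grip_width: 0.0652
gripper_force: 67.2
clock: 16.75
tcp_pos: [0.6401, 0.0708, 0.1652]
orientation: [-0.218, 3.133, -0.002]
contact_force: [-1.0, 0.2, -3.8]
grip_width: 0.0656
gripper_force: 67.4
clock: 17.12
tcp_pos: [0.6381, 0.0743, 0.1647]
orientation: [0.228, -3.133, -0.001]
contact_force: [-1.7, -0.0, -2.8]
grip_width: 0.065
gripper_force: 67.3
t 17.12 tcp [0.6381 0.0743 0.1647] shift [-0.6 -1.1 -0.6] turn [ 0.02 -0.03  0.13] tool x,y world [[-0.989, -0.145, 0.001], [-0.145, 0.989, 0.0]] j [-0.35  0.49  0.18  1.71 -0.11  0.95  1.59]
wrist [[0.6407, 0.0731, 0.1483]]
scene [[0.6432, 0.0712, 0.1485], [0.7869, 0.0929, 0.1723]]
top [[0.7877, 0.0915, 0.1763]]
```

```bash
python3 -m jog '[{"fingers":0.05,"x":-0.0006,"y":-0.001,"z":-0.0005,"rx":0,"ry":0,"rz":0},{"fingers":0.05,"x":0,"y":0,"z":0,"rx":0,"ry":0,"rz":0},{"fingers":0.05,"x":0,"y":0,"z":0,"rx":0,"ry":0,"rz":0},{"fingers":0.05,"x":0,"y":0,"z":0,"rx":0,"ry":0,"rz":0}]'
python3 - <<'E'
from h import *
tool((.6389,.0733,.1653),98.2)
p,d,c,P=look('wrist');o=r.get_obs();t=o['tcp_pos'];M=R.from_rotvec(o['orientation'])
L=M.inv().apply((P-t).reshape(-1,3))*1000
q=L[(abs(L[:,0])<33)&(abs(L[:,1])<28)&(L[:,2]>-52)&(L[:,2]<-38)]
q=q[abs(q[:,2]-np.median(q[:,2]))<4]
print(len(q),np.median(q[:,2]),np.linalg.lstsq(np.c_[q[:,:2],np.ones(len(q))],q[:,2],rcond=None)[0].round(4),'x',q[:,0].min(),q[:,0].max())
k=L[np.isfinite(L[:,0])&(abs(L[:,1])<15)&(abs(L[:,0])<45)&(L[:,2]<-20)];print(np.median(L[np.isfinite(L[:,0])&(L[:,0]>24.5)&(L[:,0]<30)&(abs(L[:,1])<20)&(L[:,2]>-38)&(L[:,2]<10)],axis=0))
s=np.load('pics/end_scene.npz')['p'][:,:,::-1];s=cv2.resize(s[180:340,200:400],(500,400));w=cv2.resize(p[:,:,::-1],(300,225))
im=np.zeros((400,800,3),np.uint8);im[:,:500]=s;im[:225,500:]=w;cv2.imwrite('pics/fin.png',im)
E
```

```text
clock: 18.08
tcp_pos: [0.6395, 0.0726, 0.1653]
orientation: [0.226, -3.133, -0.0]
contact_force: [0.5, 0.4, -3.2]
grip_width: 0.0653
gripper_force: 67.3
t 18.07 tcp [0.6395 0.0726 0.1653] shift [ 0.5  0.8 -0. ] turn [ 0.   -0.    0.05] tool x,y world [[-0.99, -0.144, 0.0], [-0.144, 0.99, 0.0]] j [-0.35  0.49  0.19  1.71 -0.11  0.95  1.6 ]
17155 -44.17887564042324 [ 1.76000e-02  6.00000e-04 -4.43118e+01] x -25.342869402543414 25.654623925984758
[ 26.4551986    0.09972383 -20.71180496]
```

View pics/fin.png

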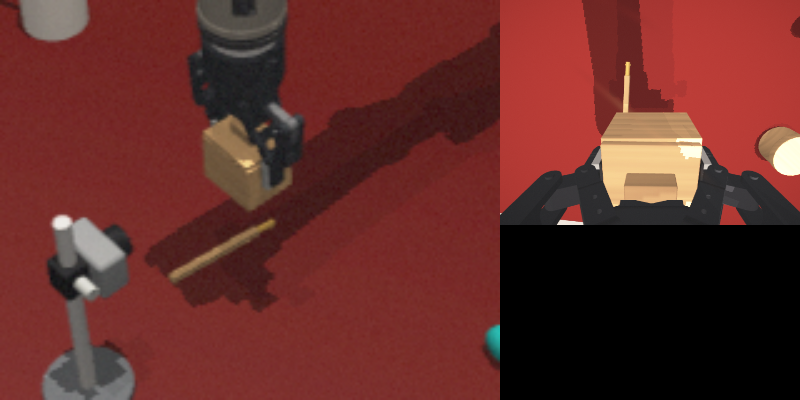

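The final view shows the closed box upright in the air in front of the lens, lid on, one long side facing the camera, and nothing else touched. The middle of the box is at z = 0.1766 and it tilts by less than about 1 degree.

```bash
python3 -c "
from bench import r
o=r.get_obs();print(o['tcp_pos'],abs(o['qvel']).max());print(r.hand_in())"
```

```text
[0.63946586 0.07262196 0.16525715] 0.002203506496922762
the job is handed in; nothing more can be done
None
```

The job is handed in: the lid is fully down on the gift box, and the arm is holding the closed box still and upright at lens height, about 15 cm in front of the lens, with a long side facing it; no verdict was returned.

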